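Fetch the brass taper sleeve from behind the spray cans and set up the mandrel

TASK

The brass sleeve stands behind three spray cans: first clear all three cans upright into the grey tray, then set the brass sleeve loosely over the steel cone of the green fixture, resting under its own weight and not pressed on so that it jams. After that put every can back, upright and centred on the disc of its own colour. Leave the silver sleeve where it stands and do not knock over any can or sleeve.

Things in the scene. Friction and masses are not known exactly. Their poses are not given: they have to be found in the camera images.
- can_red: red spray can, upright, 48 mm diameter, 145 mm tall: straight red body to 126 mm with a white band, then a shoulder and a red cap 34 mm wide. 0.2 to 0.35 kg. Origin: centre of its underside, z up. At the start it stands on the disc of its colour.
- can_blue: blue spray can, upright, 48 mm diameter, 145 mm tall: straight blue body to 126 mm with a white band, then a shoulder and a blue cap 34 mm wide. 0.2 to 0.35 kg. Origin: centre of its underside, z up. At the start it stands on the disc of its colour.
- can_yellow: yellow spray can, upright, 48 mm diameter, 145 mm tall: straight yellow body to 126 mm with a white band, then a shoulder and a yellow cap 34 mm wide. 0.2 to 0.35 kg. Origin: centre of its underside, z up. At the start it stands on the disc of its colour.
- sleeve_brass: brass-yellow tapered sleeve, open tube standing on its wide end, 70 mm tall, wall 4 mm: outside 62 mm diameter at the bottom tapering to 40 mm at 34 mm height, then a straight collar of 40 mm to the top (the part to grip); the bore is 54 mm wide at the bottom, tapering to 32 mm. 0.2 to 0.3 kg. Origin: centre of its underside, z up. The one to fetch.
- sleeve_steel: silver-grey tapered sleeve, open tube standing on its wide end, 70 mm tall, wall 4 mm: outside 62 mm diameter at the bottom tapering to 40 mm at 34 mm height, then a straight collar of 40 mm to the top (the part to grip); the bore is 54 mm wide at the bottom, tapering to 32 mm. 0.2 to 0.3 kg. Origin: centre of its underside, z up. Not needed; it stands beside the brass one, centres 90 mm apart, in either order.
- mandrel: fixture fixed to the bench: round green flange, 84 mm diameter, 15 mm thick, with an upright steel cone on it, 62 mm wide at the flange, 22 mm at its tip, 73 mm above the bench. Origin: centre of the flange's underside, z up. A sleeve rests on the taper with its underside 27 mm above this origin (12 mm above the flange): let go within 5 mm above that, or at first touch; pressing on (70 N between the tapers) jams it.
- tray: grey open tray fixed to the bench, 200 x 200 mm outside, walls 5 mm thick and 25 mm high, floor 5 mm thick: the side area for the cans. Origin: centre of its underside, x and y along its sides. The tray is on one side of the board and the mandrel on the other, either way round.
- disc_red: flat red disc, 72 mm diameter, 3 mm thick, fixed on a dark board (160 x 270 mm, 12 mm thick, fixed to the bench): the home of the red can. Origin: centre of its underside (on the board), z up. The three discs stand in a row, 85 mm apart, in varying order; the two sleeves stand on the same board, about 58 mm behind the row as seen from the robot.
- disc_blue: flat blue disc, 72 mm diameter, 3 mm thick, fixed on a dark board (160 x 270 mm, 12 mm thick, fixed to the bench): the home of the blue can. Origin: centre of its underside (on the board), z up. The three discs stand in a row, 85 mm apart, in varying order; the two sleeves stand on the same board, about 58 mm behind the row as seen from the robot.
- disc_yellow: flat yellow disc, 72 mm diameter, 3 mm thick, fixed on a dark board (160 x 270 mm, 12 mm thick, fixed to the bench): the home of the yellow can. Origin: centre of its underside (on the board), z up. The three discs stand in a row, 85 mm apart, in varying order; the two sleeves stand on the same board, about 58 mm behind the row as seen from the robot.

How it is judged:
On the way, in this order (a step that is already met when the one before it is completed fails the run):
1. all three cans stand upright and released in the tray, with the brass sleeve still in its place (x of can_red in the frame of tray between -0.085 and 0.085 m and y of can_red in the frame of tray between -0.085 and 0.085 m and z of each of can_red, can_blue, can_yellow in the frame of tray below 0.012 m and angle between each of can_red, can_blue, can_yellow's own z axis and vertical below 0.1 rad and contact force between the fingers and can_red below 0.5 N and linear speed of each of can_red, can_blue, can_yellow below 0.03 m/s and x of can_blue in the frame of tray between -0.085 and 0.085 m and y of can_blue in the frame of tray between -0.085 and 0.085 m and contact force between the fingers and can_blue below 0.5 N and x of can_yellow in the frame of tray between -0.085 and 0.085 m and y of can_yellow in the frame of tray between -0.085 and 0.085 m and contact force between the fingers and can_yellow below 0.5 N and distance of sleeve_brass from where it was at the start of the episode below 0.02 m), for 0.2 s.
2. the brass sleeve rests loosely on the cone, released (horizontal distance between sleeve_brass and mandrel below 0.008 m and z of sleeve_brass in the frame of mandrel between 0.018 and 0.034 m and angle between sleeve_brass's own z axis and vertical below 0.12 rad and contact force between the fingers and sleeve_brass below 0.5 N and linear speed of sleeve_brass below 0.03 m/s), for 0.2 s.
3. each can stands on the disc of its own colour, released (horizontal distance between can_red and disc_red below 0.013 m and z of can_red in the frame of disc_red below 0.008 m and angle between each of can_red, can_blue, can_yellow's own z axis and vertical below 0.1 rad and contact force between the fingers and can_red below 0.5 N and linear speed of each of can_red, can_blue, can_yellow below 0.03 m/s and horizontal distance between can_blue and disc_blue below 0.013 m and z of can_blue in the frame of disc_blue below 0.008 m and contact force between the fingers and can_blue below 0.5 N and horizontal distance between can_yellow and disc_yellow below 0.013 m and z of can_yellow in the frame of disc_yellow below 0.008 m and contact force between the fingers and can_yellow below 0.5 N), for 0.2 s.
At the end, for the whole second after the job is handed in: The brass sleeve rests upright on the cone (within 8 mm of its axis, underside 18 to 34 mm above the fixture's underside), each can stands upright on the disc of its own colour within 13 mm of its centre, the silver sleeve is within 15 mm of where it stood, and all is released and at rest (all of step 2 and all of step 3 and distance of sleeve_steel from where it was at the start of the episode below 0.015 m); the robot touches nothing.
It fails at once if the sleeve is rammed or wedged onto the cone (over 70 N between the tapers) (contact force between sleeve_brass and mandrel above 70 N).
It fails at once if the silver sleeve is moved by more than 15 mm or knocked over (distance of sleeve_steel from where it was at the start of the episode above 0.015 m or angle between sleeve_steel's own z axis and vertical above 0.5 rad).
It fails at once if a can or the brass sleeve is knocked over (angle between any of can_red, can_blue, can_yellow, sleeve_brass's own z axis and vertical above 0.7 rad).
It also fails if it takes over 144 s, if anything falls off the work surface, if the arm or the gripper's body presses on something with over 40 N, if the wrist force passes 120 N, or if a joint passes its speed limit or range.

ROBOT

A 6-joint arm with a two-finger parallel gripper is mounted at the origin on the work surface. World frame = base frame: x ahead of the robot, y to its left, z up, the work surface at z = 0. Lengths are in m, angles in rad, forces in N, time in s.
With the tool pointing down it reaches from about 0.35 to 0.975 m from the base axis. Payload 4.9 kg.
Tool frame: the origin (TCP) lies on the front face of the gripper's body, between the roots of the fingers; the fingertips stand ctrl.tip_extent ahead of it and the grasp point (between the pads) lies 54 mm ahead of it (ctrl.tip_extent is the distance from the TCP to the fingertips, in m); z points along the fingers, y is the line along which they close (so a half turn about z gives the same grasp; the last joint's range is limited). The gripper opens to 85 mm and grips with 20 to 120 N. Pads are 22 mm wide; open, the fingers measure 114 mm over their backs; the gripper's body (76 mm by 85 mm) begins 54 mm behind the grasp point. The pads swing forward as they close: fully open they stand 13 mm farther back than shut.
Start: joints at [1.199, 0.053, 1.613, -0, 1.476, -0.119], TCP at [0.156, 0.605, 0.304] pointing down, gripper open.
Joint ranges: [-3.01, 3.01], [-1.01, 2.22], [0.06, 2.58], [-1.02, 4.17], [0.09, 2.62], [-3.14, 3.14]. Speed limits (rad/s): [2.57, 2.57, 3.14, 3.14, 3.14, 3.14].

INTERFACE

Orientations are given as a rotation vector (axis times angle).
In Python, from station import ctrl gives the robot as it stands.
- The arm moves only by the tool apply_moves, never from a script. Its argument "rows" is one flat list of numbers, 6 for each row, row after row: the shift along the tool's x, y, z normalised to -1 to 1, where 1 is 0.6 m, then the turn, a rotation vector about the tool's x, y, z normalised to -1 to 1, where 1 is 90 degrees. A call has 1 to 20 rows; each row is the pose to reach, as a shift and turn from the pose commanded when the call began, along the tool's axes at that moment; what a row does not reach only later rows make up. A row lasts 1/10 s, in which the tool goes at most 50 mm and 8.59 degrees, less where a joint would pass 70% of its speed; a pose out of reach is approached as far as the arm can. A call with a number of a shift or a turn outside -1 to 1 is refused whole. A call with a gripper value outside its range is refused whole. "grip" is the opening, from 0 (shut) to 1 (fully open), set as the call begins (left out, the last holds). The fingers move at their own pace and stop on an object; "grip_force" is the grip in N (left out, the last holds). Time passes only in rows, so rows that repeat a pose let the fingers close. It gives the time, the measured TCP pose, the force, the opening and the grip force at its end, in the units of the state.
- ctrl.get_obs(): the state, without advancing time (a new reading comes with each control period).
- ctrl.get_image(name): name is "scene" or "top" or "wrist"; returns (picture, depth): 480x640x3 uint8, blue, green, red; 480x640 float32, m along the optical axis (not along the pixel's ray), 0 where there is no reading.
- ctrl.camera_model(name): a dict with "mtx" (3x3 intrinsics, pixels), "R" (3x3) and "t" (3): a world point X has camera coordinates R X + t; the wrist camera has in their place "tool_from_camera" (4x4, takes a point from camera to tool coordinates, whose origin is the TCP and whose axes are the flange's). Camera axes: x right, y down, z forward; pixel columns grow to the right and rows downward; lengths in m; the calibration is good to about 2 mm. A picture is of the moment at which its call begins: read the wrist's pose just before it. camera_model takes no time and is no camera call.
- ctrl.finish_job(): hands the job in; it is judged then, once.
The state is a dict: "t": time; "q": joint angles; "dq": joint speeds; "effort": joint torques, N m; "tool_pos": TCP position; "tool_rot": TCP orientation; "contact_force": force on the tool from outside, world axes, zero at the start; "wrist_torque": the same for the moment, N m; "opening": finger opening in m; "grip_force": force on a finger pad.
Only numpy, scipy, OpenCV 4.12 (cv2) and the standard library are available. Lean on these libraries where they do the work, as an engineer would, in place of code of your own. Each camera call takes 0.05 s, during which the arm holds its last target. There are 200 camera calls.

## Working session

There is one attempt and no reset: what is moved stays moved. The work goes in short steps, Python scripts to look and compute and a tool call to move; the robot and the scene stay as the last step left them, time stands still between calls to the robot, and variables do not carry over. Pictures are saved under pics/ and viewed, at most 14 in all, crops included, and the job is handed in when it is done.

Besides the shell and the picture viewer there is one more tool, called after ">>>" as a command line: name --argument value ..., lists and objects as JSON in quotes. apply_moves: Moves the arm, as the interface text tells. Its arguments: {"type":"object","properties":{"rows":{"type":"array","items":{"type":"number"}},"grip":{"type":"number"},"grip_force":{"type":"number"}},"required":["rows"]}

```bash
ls; mkdir -p pics
python3 - <<'E'
from station import ctrl
import cv2,numpy as np
o=ctrl.get_obs()
print(o['t'],o['tool_pos'],o['tool_rot'],o['opening'],ctrl.tip_extent)
for n in ("top","scene"):
    im,d=ctrl.get_image(n); cv2.imwrite(f"pics/{n}0.png",im); np.savez(f"{n}0.npz",im=im,d=d)
    m=ctrl.camera_model(n); print(n,m)
print(ctrl.camera_model("wrist"))
E
```

```text
pics
0.0 [0.15613402 0.60469156 0.30267799] [-3.95918414e-01 -3.11606805e+00  3.06869532e-03] 0.08548997988320528 0.0726
top {'mtx': array([[447.85012574,   0.        , 316.59240274],
       [  0.        , 447.85012574, 240.99216277],
       [  0.        ,   0.        ,   1.        ]]), 'R': array([[-0.02037545, -0.99954382, -0.02229328],
       [-0.99747716,  0.02183982, -0.0675451 ],
       [ 0.06800117,  0.02086077, -0.99746713]]), 't': array([0.0173783 , 0.59035957, 0.82158761])}
scene {'mtx': array([[472.57209872,   0.        , 322.02901148],
       [  0.        , 472.57209872, 244.55579422],
       [  0.        ,   0.        ,   1.        ]]), 'R': array([[-0.76891075,  0.63911416,  0.01758852],
       [ 0.50579765,  0.62488589, -0.59471536],
       [-0.39108183, -0.4483868 , -0.80374392]]), 't': array([ 0.43314772, -0.26732059,  1.24453519])}
{'mtx': array([[360.43444453,   0.        , 319.7844428 ],
       [  0.        , 360.43444453, 241.96074404],
       [  0.        ,   0.        ,   1.        ]]), 'tool_from_camera': array([[ 8.88418945e-04, -9.57669042e-01, -2.87870137e-01,
         7.38032951e-02],
       [ 9.99998867e-01,  1.20067818e-03, -9.08167778e-04,
         1.36898924e-03],
       [ 1.21536356e-03, -2.87869004e-01,  9.57669024e-01,
        -7.02651777e-02],
       [ 0.00000000e+00,  0.00000000e+00,  0.00000000e+00,
         1.00000000e+00]])}
```

View pics/top0.png

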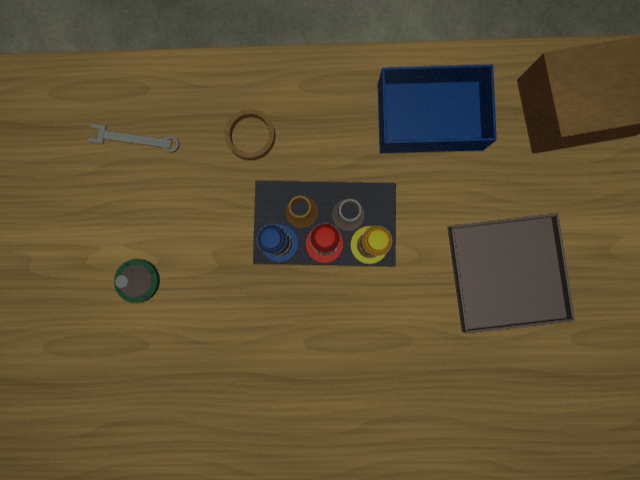

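View pics/scene0.png

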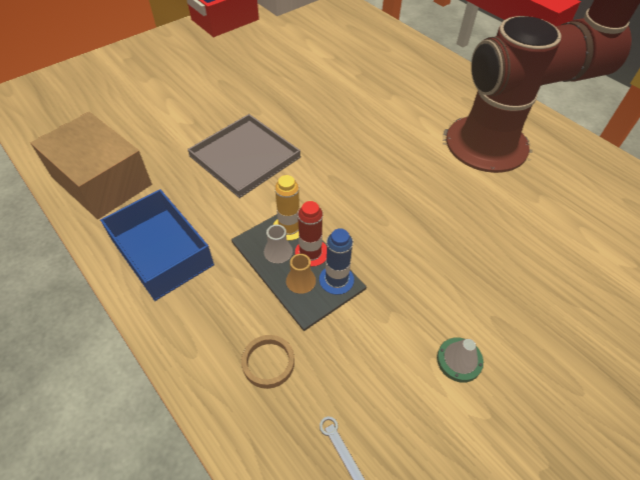

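The top view (image right = -y, down = -x) shows the board at (255–395, 182–265). The blue, red and yellow caps are at about (272,238), (325,237) and (377,240). Brass is behind at (300,207), silver at (350,210), the mandrel at (136,281) and the tray at (511,272). The scene view agrees.

```bash
cat > h.py <<'E'
import cv2,numpy as np
from scipy.spatial.transform import Rotation as Ro
from station import ctrl
def ray(name,uv,z,obs=None):
    m=ctrl.camera_model(name); v=np.linalg.inv(m["mtx"])@[uv[0],uv[1],1.]
    if name=="wrist":
        T=m["tool_from_camera"]; R=Ro.from_rotvec(obs["tool_rot"]).as_matrix()
        C=R@T[:3,3]+obs["tool_pos"]; d=R@T[:3,:3]@v
    else: C=-m["R"].T@m["t"]; d=m["R"].T@v
    return C+d*(z-C[2])/d[2]
def blobs(im,lo,hi,roi=None,amin=60):
    h=cv2.inRange(cv2.cvtColor(im,cv2.COLOR_BGR2HSV),np.array(lo),np.array(hi))
    if roi: k=np.zeros_like(h); k[roi[1]:roi[3],roi[0]:roi[2]]=255; h&=k
    cs,_=cv2.findContours(h,cv2.RETR_EXTERNAL,cv2.CHAIN_APPROX_NONE)
    return [c for c in sorted(cs,key=cv2.contourArea,reverse=True) if cv2.contourArea(c)>amin]
def show(name,im,roi,s): 
    x0,y0,x1,y1=roi; cv2.imwrite("pics/"+name,cv2.resize(im[y0:y1,x0:x1],None,fx=s,fy=s,interpolation=cv2.INTER_NEAREST))
E
python3 - <<'E'
from h import *
f=np.load("top0.npz"); im,d=f["im"],f["d"]
show("crop0.png",im,(240,175,410,275),4)
hsv=cv2.cvtColor(im,cv2.COLOR_BGR2HSV)
for p in [(272,236),(325,234),(377,238),(293,201),(342,206),(307,222),(355,222),(136,262),(122,282),(510,272),(455,280),(360,252),(297,252),(200,200)]:
    v=hsv[p[1],p[0]]; print(p,v,d[p[1],p[0]].round(3))
E
```

```text
(272, 236) [108 158 102] 0.703
(325, 234) [  2 194 143] 0.702
(377, 238) [ 29 187 142] 0.699
(293, 201) [ 15 163  64] 0.8
(342, 206) [15 30 51] 0.82
(307, 222) [ 16 185  77] 0.837
(355, 222) [13 60 68] 0.823
(136, 262) [ 71 131  64] 0.853
(122, 282) [ 66  12 103] 0.79
(510, 272) [10 36 84] 0.845
(455, 280) [10 64 48] 0.847
(360, 252) [ 22 195  68] 0.827
(297, 252) [120  25  52] 0.848
(200, 200) [ 20 131 109] 0.872
```

View pics/crop0.png

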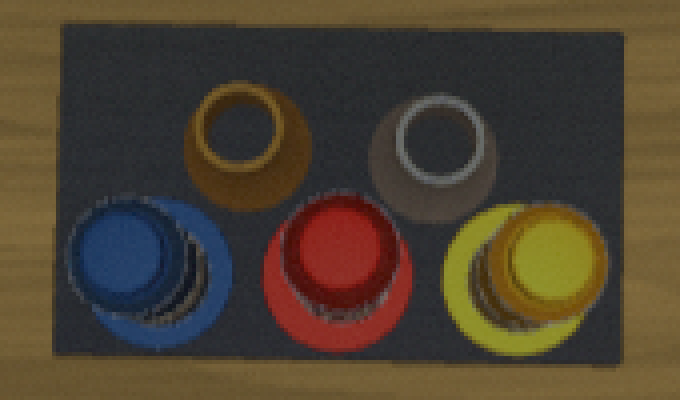

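The crop shows the cap centres, in full-image pixels, at blue (270.5,238), red (324.8,237.3) and yellow (378.3,239.8). The brass rim is at (299.8,206.5), the silver rim at (350,209.8), and the discs are at blue (279.5,243.8), red (324.5,244.3) and yellow (369.5,245.3).

Run:
```python
from h import *
f=np.load("top0.npz"); im,d=f["im"],f["d"]
for n,u,z in [("blue",(270.5,238),.16),("red",(324.8,237.3),.16),("yel",(378.3,239.8),.16),("brass",(299.8,206.5),.082),("silver",(350,209.8),.082),
 ("dB",(279.5,243.8),.015),("dR",(324.5,244.3),.015),("dY",(369.5,245.3),.015),("tip",(122,282),.073)]:
    print(n,ray("top",u,z).round(4))
c=blobs(im,(55,70,20),(90,255,255),(80,230,190,330))[0]; e=cv2.minEnclosingCircle(c); print("flange",e,ray("top",e[0],.015).round(4))
# tip
hsv=cv2.cvtColor(im,cv2.COLOR_BGR2HSV)
m=((hsv[...,2]>85)&(hsv[...,1]<60)).astype(np.uint8)[270:295,110:140]; M=cv2.moments(m,True); p=(110+M["m10"]/M["m00"],270+M["m01"]/M["m00"]); print("tip",p,ray("top",p,.073).round(4))
# tray: low saturation region
c=blobs(im,(0,15,25),(14,80,255),(435,200,590,345))[0]; r=cv2.minAreaRect(c); b=cv2.boxPoints(r); print(r); 
for q in b: print(q,ray("top",q,.025).round(3))
print("tray c",ray("top",r[0],.025).round(3))
print(Ro.from_rotvec(ctrl.get_obs()["tool_rot"]).as_matrix().round(3))
```

```text
blue [0.5874 0.0743 0.16  ]
red [ 0.5866 -0.011   0.16  ]
yel [ 0.5808 -0.0945  0.16  ]
brass [0.6476 0.0318 0.082 ]
silver [ 0.6397 -0.0559  0.082 ]
dB [0.5872 0.0754 0.015 ]
dR [ 0.5844 -0.0098  0.015 ]
dY [ 0.5806 -0.0946  0.015 ]
tip [0.5219 0.3492 0.073 ]
flange ((136.29095458984375, 280.328857421875), 22.353609085083008) [0.5237 0.3485 0.015 ]
tip (121.07438016528926, 281.22314049586777) [0.5233 0.3509 0.073 ]
((510.6817321777344, 273.28302001953125), (108.99958801269531, 112.99868774414062), 82.64761352539062)
[447.67252 226.46164] [ 0.612 -0.24   0.025]
[559.7421 212.001 ] [ 0.634 -0.447  0.025]
[573.6909 320.1044] [ 0.435 -0.461  0.025]
[461.62134 334.56503] [ 0.413 -0.257  0.025]
tray c [ 0.523 -0.351  0.025]
[[-0.968  0.25  -0.001]
 [ 0.25   0.968 -0.002]
 [ 0.    -0.002 -1.   ]]
```

>>> apply_moves --rows '[-0.917, -0.677, -0.05, 0, 0, -0.161, -0.917, -0.677, -0.05, 0, 0, -0.161, -0.917, -0.677, -0.05, 0, 0, -0.161, -0.917, -0.677, -0.05, 0, 0, -0.161, -0.917, -0.677, -0.05, 0, 0, -0.161, -0.917, -0.677, -0.05, 0, 0, -0.161, -0.917, -0.677, -0.05, 0, 0, -0.161, -0.917, -0.677, -0.05, 0, 0, -0.161, -0.917, -0.677, -0.05, 0, 0, -0.161, -0.917, -0.677, -0.05, 0, 0, -0.161, -0.917, -0.677, -0.05, 0, 0, -0.161, -0.917, -0.677, -0.05, 0, 0, -0.161, -0.917, -0.677, -0.05, 0, 0, -0.161, -0.917, -0.677, -0.05, 0, 0, -0.161, -0.917, -0.677, -0.05, 0, 0, -0.161, -0.917, -0.677, -0.05, 0, 0, -0.161, -0.917, -0.677, -0.05, 0, 0, -0.161, -0.917, -0.677, -0.05, 0, 0, -0.161]' --grip 0.75 --grip_force 40

```text
t: 1.9
tool_pos: [0.5867, 0.0753, 0.3337]
tool_rot: [0.003, -3.141, -0.0]
contact_force: [-0.0, -1.5, 0.5]
opening: 0.064
grip_force: 0.0
```

```bash
cat > look.py <<'E'
from h import *
import sys
o=ctrl.get_obs(); im,d=ctrl.get_image("wrist"); n=sys.argv[1]
cv2.imwrite(f"pics/{n}.png",im); np.savez(n+".npz",im=im,d=d,p=o["tool_pos"],r=o["tool_rot"])
print(o["t"],o["tool_pos"].round(4),Ro.from_rotvec(o["tool_rot"]).as_matrix().round(3).tolist(),o["opening"],ctrl.tip_extent,o["contact_force"].round(1),o["q"].round(2))
E
python3 look.py w1
```

```text
1.9 [0.5867 0.0753 0.3337] [[-1.0, -0.002, -0.0], [-0.002, 1.0, 0.0], [0.0, 0.0, -1.0]] 0.06398675857605071 0.0726 [-0.  -1.5  0.5] [ 0.   -0.04  1.66  0.    1.53 -1.57]
```

View pics/w1.png

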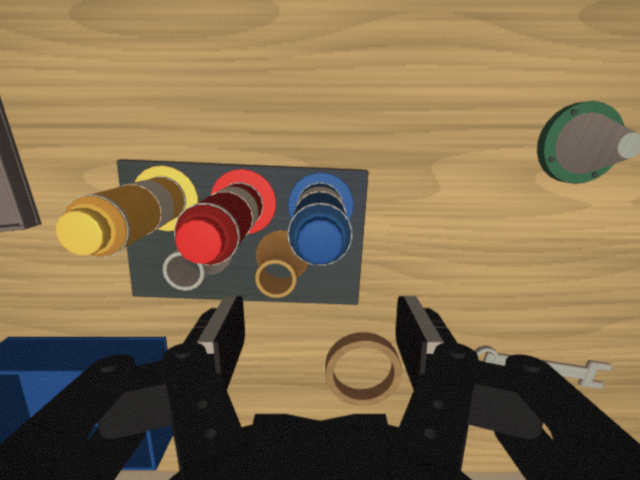

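The wrist view shows the cap centres at blue (320,238), red (200,240) and yellow (84,232). The brass rim is at (276,279), the silver rim at (183,271), and the mandrel flange is at about (582,142). The fingers are at (225,320) and (420,320).

Run:
```python
from h import *
f=np.load("w1.npz"); im=f["im"]; o={"tool_pos":f["p"],"tool_rot":f["r"]}
def go(n,lo,hi,roi,z):
    for c in blobs(im,lo,hi,roi)[:1]:
        e=cv2.fitEllipse(cv2.convexHull(c)); print(n,np.round(e[0],1),np.round(e[1],1),ray("wrist",e[0],z,o).round(4))
for n,u,z in [("B",(320,238),.16),("R",(200,240),.16),("Y",(84,232),.16),("br",(276,279),.082),("si",(183,271),.082)]: print(n,ray("wrist",u,z,o).round(4))
go("fl",(55,70,20),(90,255,255),(520,80,640,200),.015)
# disc visible arcs (bottom of visible = circle rim): red, blue, yellow, hand centres
for n,u in [("dB",(321,204)),("dR",(243,200)),("dY",(165,197))]: print(n,ray("wrist",u,.015,o).round(4))
```

```text
B [0.5836 0.0767 0.16  ]
R [ 0.5853 -0.008   0.16  ]
Y [ 0.5797 -0.0888  0.16  ]
br [0.6472 0.0345 0.082 ]
si [ 0.6392 -0.0541  0.082 ]
fl [581.6 141.9] [75.4 91.9] [0.5206 0.3484 0.015 ]
dB [0.5867 0.0778 0.015 ]
dR [ 0.5825 -0.0072  0.015 ]
dY [ 0.5795 -0.0918  0.015 ]
```

>>> apply_moves --rows '[0, 0.0025, 0.266, 0, 0, 0, 0, 0.0025, 0.266, 0, 0, 0, 0, 0.0025, 0.266, 0, 0, 0, 0, 0.0025, 0.266, 0, 0, 0, 0, 0.0025, 0.266, 0, 0, 0]'

```text
t: 2.45
tool_pos: [0.5861, 0.0763, 0.1726]
tool_rot: [0.002, -3.137, 0.0]
contact_force: [0.1, -0.2, 1.4]
opening: 0.0641
grip_force: 0.0
```

>>> apply_moves --rows '[0, 0, 0, 0, 0, 0, 0, 0, 0, 0, 0, 0, 0, 0, 0, 0, 0, 0, 0, 0, 0, 0, 0, 0, 0, 0, 0, 0, 0, 0, 0, 0, 0, 0, 0, 0, 0, 0, -0.05, 0, 0, 0, 0, 0, -0.12, 0, 0, 0]' --grip 0.3

```text
t: 3.25
tool_pos: [0.5855, 0.0756, 0.2439]
tool_rot: [-0.0, -3.135, -0.0]
contact_force: [0.9, 0.6, -2.3]
opening: 0.047
grip_force: 42.3
```

>>> apply_moves --rows '[0, 0, -0.177, 0, 0, 0, 0, 0, -0.177, 0, 0, 0, 0, 0, -0.177, 0, 0, 0, 0.029, -0.12, -0.177, 0, 0, 0, 0.029, -0.19, -0.177, 0, 0, 0, 0.029, -0.26, -0.177, 0, 0, 0, 0.029, -0.33, -0.177, 0, 0, 0, 0.029, -0.4, -0.177, 0, 0, 0, 0.029, -0.47, -0.177, 0, 0, 0, 0.029, -0.54, -0.177, 0, 0, 0, 0.029, -0.59, -0.177, 0, 0, 0, 0.029, -0.628, -0.177, 0, 0, 0, 0.029, -0.628, -0.177, 0, 0, 0, 0.029, -0.628, -0.177, 0, 0, 0, 0.029, -0.628, -0.177, 0, 0, 0]'

```text
t: 4.75
tool_pos: [0.5702, -0.2999, 0.3523]
tool_rot: [0.002, -3.141, -0.001]
contact_force: [-0.3, -0.3, -2.1]
opening: 0.0472
grip_force: 42.8
```

```bash
python3 look.py w2
```

```text
4.75 [ 0.5702 -0.2999  0.3523] [[-1.0, -0.001, -0.0], [-0.001, 1.0, 0.001], [0.0, 0.001, -1.0]] 0.04715509456052783 0.0726 [-0.3 -0.3 -2.1] [-0.6   0.07  1.51  0.    1.56 -2.17]
```

View pics/w2.png

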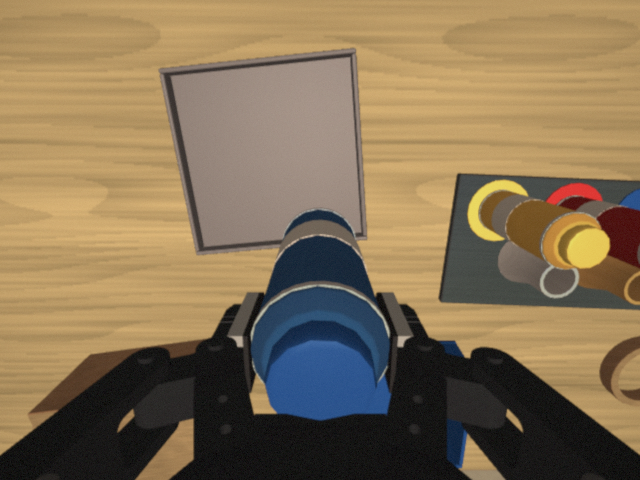

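The wrist view shows the blue can held upright over the tray. The tray's rim corners are at (162,71), (354,50), (366,237) and (197,253).

Run:
```python
from h import *
f=np.load("w2.npz"); o={"tool_pos":f["p"],"tool_rot":f["r"]}
P=[ray("wrist",u,.025,o)[:2] for u in [(162,71),(354,50),(366,237),(197,253)]]; print(np.round(P,3),np.mean(P,0).round(3))
```

```text
[[ 0.436 -0.458]
 [ 0.417 -0.265]
 [ 0.61  -0.246]
 [ 0.63  -0.441]] [ 0.523 -0.352]
```

>>> apply_moves --rows '[0, 0, 0.08, 0, 0, 0, 0, 0, 0.16, 0, 0, 0, 0, 0, 0.23, 0, 0, 0, 0, 0, 0.28, 0, 0, 0, 0, 0, 0.3, 0, 0, 0, 0, 0, 0.308, 0, 0, 0, 0, 0, 0.314, 0, 0, 0, 0, 0, 0.314, 0, 0, 0, 0, 0, 0.314, 0, 0, 0]'

```text
t: 5.7
tool_pos: [0.5718, -0.3011, 0.1681]
tool_rot: [-0.001, 3.137, -0.002]
contact_force: [-1.8, 2.9, 6.6]
opening: 0.0471
grip_force: 43.5
```

>>> apply_moves --rows '[0, 0, 0, 0, 0, 0, 0, 0, 0, 0, 0, 0, 0, 0, 0, 0, 0, 0, 0, 0, 0, 0, 0, 0, 0, 0, -0.08, 0, 0, 0, 0, 0, -0.16, 0, 0, 0, 0, 0, -0.24, 0, 0, 0, 0, 0, -0.27, 0, 0, 0, -0.02, 0.08, -0.27, 0, 0, 0, -0.02, 0.16, -0.27, 0, 0, 0, -0.02, 0.24, -0.27, 0, 0, 0, -0.02, 0.32, -0.27, 0, 0, 0, -0.02, 0.4, -0.27, 0, 0, 0, -0.02, 0.46, -0.27, 0, 0, 0, -0.02, 0.4875, -0.27, 0, 0, 0, -0.02, 0.4875, -0.27, 0, 0, 0, -0.02, 0.4875, -0.27, 0, 0, 0]' --grip 0.75

```text
t: 7.4
tool_pos: [0.5821, -0.0092, 0.3256]
tool_rot: [-0.0, -3.141, 0.001]
contact_force: [-0.9, 0.2, -0.1]
opening: 0.0641
grip_force: 0.0
```

```bash
python3 look.py w3
python3 - <<'E'
from h import *
f=np.load("w3.npz"); o={"tool_pos":f["p"],"tool_rot":f["r"]}; im=f["im"]
for n,a,b,z in [("R",(0,150,60),(6,255,255),.16),("Y",(24,150,60),(34,255,255),.16),("B",(100,130,40),(118,255,255),.015)]:
    for c in blobs(im,a,b,amin=300)[:3]:
        e=cv2.minEnclosingCircle(c); print(n,np.round(e[0],1),round(e[1],1),ray("wrist",e[0],z,o).round(4))
E
```

```text
7.4 [ 0.5821 -0.0092  0.3256] [[-1.0, 0.0, -0.001], [0.0, 1.0, -0.001], [0.001, -0.001, -1.0]] 0.06413923577807722 0.0726 [-0.9  0.2 -0.1] [-0.14 -0.06  1.69 -0.    1.51 -1.71]
R [317.8 243. ] 31.4 [ 0.58   -0.0094  0.16  ]
R [320.3 207.2] 33.3 [ 0.5552 -0.0078  0.16  ]
Y [197.8 240.4] 21.1 [ 0.5783 -0.0914  0.16  ]
B [399.1 210.4] 33.9 [0.5872 0.0769 0.015 ]
B [105.5 374.9] 74.7 [ 0.7953 -0.2742  0.015 ]
B [143.2 452.7] 39.3 [ 0.9176 -0.2444  0.015 ]
```

View pics/w3.png

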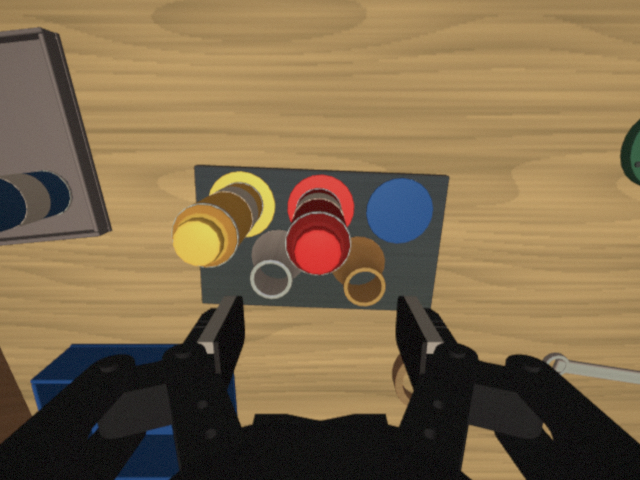

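The blue can stands in the tray and its disc is clear at (399,210). The red can sits between the fingers at (318,250).

>>> apply_moves --rows '[-0.002, 0.001, 0.08, 0, 0, 0, -0.002, 0.001, 0.16, 0, 0, 0, -0.002, 0.001, 0.23, 0, 0, 0, -0.002, 0.001, 0.252, 0, 0, 0, -0.002, 0.001, 0.252, 0, 0, 0, -0.002, 0.001, 0.252, 0, 0, 0]'

```text
t: 8.05
tool_pos: [0.5845, -0.0089, 0.1771]
tool_rot: [0.001, 3.139, -0.001]
contact_force: [1.0, 0.1, 0.4]
opening: 0.064
grip_force: 0.0
```

>>> apply_moves --rows '[0, 0, 0, 0, 0, 0, 0, 0, 0, 0, 0, 0, 0, 0, 0, 0, 0, 0, 0, 0, 0, 0, 0, 0, 0, 0, 0, 0, 0, 0, 0, 0, 0, 0, 0, 0, 0, 0, -0.05, 0, 0, 0, 0, 0, -0.13, 0, 0, 0, 0, 0, -0.21, 0, 0, 0, 0, 0, -0.29, 0, 0, 0, 0, 0, -0.29, 0, 0, 0, 0, 0, -0.29, 0, 0, 0]' --grip 0.3

```text
t: 9.25
tool_pos: [0.5836, -0.0078, 0.3512]
tool_rot: [-0.001, 3.137, -0.0]
contact_force: [-0.3, 0.5, -3.6]
opening: 0.047
grip_force: 42.0
```

>>> apply_moves --rows '[0.006, -0.08, 0, 0, 0, 0, 0.006, -0.16, 0, 0, 0, 0, 0.006, -0.24, 0, 0, 0, 0, 0.006, -0.32, 0, 0, 0, 0, 0.006, -0.4, 0, 0, 0, 0, 0.006, -0.48, 0, 0, 0, 0, 0.006, -0.55, 0, 0, 0, 0, 0.006, -0.61, 0, 0, 0, 0, 0.006, -0.648, 0, 0, 0, 0, 0.006, -0.648, 0, 0, 0, 0, 0.006, -0.648, 0.08, 0, 0, 0, 0.006, -0.648, 0.16, 0, 0, 0, 0.006, -0.648, 0.22, 0, 0, 0, 0.006, -0.648, 0.26, 0, 0, 0, 0.006, -0.648, 0.285, 0, 0, 0, 0.006, -0.648, 0.295, 0, 0, 0, 0.006, -0.648, 0.302, 0, 0, 0, 0.006, -0.648, 0.305, 0, 0, 0, 0.006, -0.648, 0.305, 0, 0, 0, 0.006, -0.648, 0.305, 0, 0, 0]'

```text
t: 11.25
tool_pos: [0.5806, -0.397, 0.1686]
tool_rot: [-0.0, 3.139, -0.002]
contact_force: [-0.4, 3.6, 6.4]
opening: 0.0471
grip_force: 42.6
```

>>> apply_moves --rows '[0, 0, 0, 0, 0, 0, 0, 0, 0, 0, 0, 0, 0, 0, 0, 0, 0, 0, 0, 0, 0, 0, 0, 0, 0, 0, -0.08, 0, 0, 0, 0, 0, -0.16, 0, 0, 0, 0, 0, -0.24, 0, 0, 0, 0, 0, -0.27, 0, 0, 0, 0, 0.08, -0.27, 0, 0, 0, 0, 0.16, -0.27, 0, 0, 0, 0, 0.24, -0.27, 0, 0, 0, 0, 0.32, -0.27, 0, 0, 0, 0, 0.4, -0.27, 0, 0, 0, 0, 0.46, -0.27, 0, 0, 0, 0, 0.5075, -0.27, 0, 0, 0, 0, 0.5075, -0.27, 0, 0, 0, 0, 0.5075, -0.27, 0, 0, 0, 0, 0.5075, -0.27, 0, 0, 0]' --grip 0.75

```text
t: 13.05
tool_pos: [0.5796, -0.0931, 0.3274]
tool_rot: [-0.001, -3.141, 0.0]
contact_force: [-0.1, -0.4, -0.2]
opening: 0.0642
grip_force: 0.0
```

```bash
python3 look.py w4
python3 - <<'E'
from h import *
f=np.load("w4.npz"); o={"tool_pos":f["p"],"tool_rot":f["r"]}; im=f["im"]
for n,a,b,z in [("R",(0,150,60),(6,255,255),.015),("Y",(24,150,60),(34,255,255),.16),("B",(100,130,40),(118,255,255),.015)]:
    for c in blobs(im,a,b,amin=300)[:3]:
        e=cv2.minEnclosingCircle(c); print(n,np.round(e[0],1),round(e[1],1),ray("wrist",e[0],z,o).round(4))
E
```

```text
13.05 [ 0.5796 -0.0931  0.3274] [[-1.0, 0.001, -0.001], [0.001, 1.0, -0.0], [0.001, -0.0, -1.0]] 0.06423448799476376 0.0726 [-0.1 -0.4 -0.2] [-0.29 -0.05  1.68 -0.    1.52 -1.86]
R [398.3 209.5] 33.9 [ 0.5843 -0.0074  0.015 ]
Y [318.3 244.9] 21.8 [ 0.5795 -0.093   0.16  ]
B [269.5 386.5] 49.0 [ 0.811  -0.1555  0.015 ]
B [476.5 212.5] 34.5 [0.5875 0.0773 0.015 ]
B [ 38.8 224.4] 36.5 [ 0.6009 -0.3995  0.015 ]
```

>>> apply_moves --rows '[0, 0, 0.08, 0, 0, 0, 0, 0, 0.16, 0, 0, 0, 0, 0, 0.23, 0, 0, 0, 0, 0, 0.252, 0, 0, 0, 0, 0, 0.252, 0, 0, 0, 0, 0, 0.252, 0, 0, 0]'

```text
t: 13.7
tool_pos: [0.5809, -0.0931, 0.1789]
tool_rot: [0.001, 3.139, -0.001]
contact_force: [0.4, -0.2, 0.2]
opening: 0.0639
grip_force: 0.0
```

>>> apply_moves --rows '[0, 0, 0, 0, 0, 0, 0, 0, 0, 0, 0, 0, 0, 0, 0, 0, 0, 0, 0, 0, 0, 0, 0, 0, 0, 0, 0, 0, 0, 0, 0, 0, 0, 0, 0, 0, 0, 0, -0.05, 0, 0, 0, 0, 0, -0.13, 0, 0, 0, 0, 0, -0.21, 0, 0, 0, 0, 0, -0.29, 0, 0, 0, 0, 0, -0.29, 0, 0, 0, 0, 0, -0.29, 0, 0, 0]' --grip 0.3

```text
t: 14.9
tool_pos: [0.58, -0.0922, 0.3528]
tool_rot: [-0.001, 3.138, -0.001]
contact_force: [-0.3, -1.3, -3.5]
opening: 0.0464
grip_force: 42.1
```

>>> apply_moves --rows '[0.03, -0.075, 0, 0, 0, 0, 0.06, -0.15, 0, 0, 0, 0, 0.09, -0.225, 0, 0, 0, 0, 0.12, -0.3, 0, 0, 0, 0, 0.145, -0.37, 0, 0, 0, 0, 0.16, -0.42, 0, 0, 0, 0, 0.17, -0.44, 0, 0, 0, 0, 0.17, -0.44, 0, 0, 0, 0, 0.17, -0.44, 0.08, 0, 0, 0, 0.17, -0.44, 0.16, 0, 0, 0, 0.17, -0.44, 0.22, 0, 0, 0, 0.17, -0.44, 0.26, 0, 0, 0, 0.17, -0.44, 0.285, 0, 0, 0, 0.17, -0.44, 0.295, 0, 0, 0, 0.17, -0.44, 0.302, 0, 0, 0, 0.17, -0.44, 0.306, 0, 0, 0, 0.17, -0.44, 0.306, 0, 0, 0, 0.17, -0.44, 0.306, 0, 0, 0]'

```text
t: 16.7
tool_pos: [0.4789, -0.3564, 0.1703]
tool_rot: [-0.0, 3.139, -0.001]
contact_force: [-1.6, 4.0, 6.5]
opening: 0.0467
grip_force: 43.5
```

>>> apply_moves --rows '[0, 0, 0, 0, 0, 0, 0, 0, 0, 0, 0, 0, 0, 0, 0, 0, 0, 0, 0, 0, 0, 0, 0, 0, 0, 0, -0.08, 0, 0, 0, 0, 0, -0.16, 0, 0, 0, 0, 0, -0.22, 0, 0, 0, -0.03, 0.07, -0.22, 0, 0, 0, -0.06, 0.14, -0.22, 0, 0, 0, -0.09, 0.21, -0.22, 0, 0, 0, -0.12, 0.28, -0.22, 0, 0, 0, -0.15, 0.35, -0.22, 0, 0, 0, -0.18, 0.42, -0.22, 0, 0, 0, -0.21, 0.49, -0.22, 0, 0, 0, -0.24, 0.56, -0.22, 0, 0, 0, -0.27, 0.63, -0.22, 0, 0, 0, -0.28, 0.648, -0.22, 0, 0, 0, -0.28, 0.648, -0.22, 0, 0, 0, -0.28, 0.648, -0.22, 0, 0, 0]' --grip 0.75

```text
t: 18.6
tool_pos: [0.6454, 0.0316, 0.2988]
tool_rot: [-0.0, -3.141, 0.001]
contact_force: [-0.3, -0.5, 0.6]
opening: 0.0641
grip_force: 0.0
```

```bash
python3 look.py w5
python3 - <<'E'
from h import *
f=np.load("w5.npz"); o={"tool_pos":f["p"],"tool_rot":f["r"]}; im=f["im"]
for n,a,b,z in [("R",(0,150,60),(6,255,255),.015),("Y",(24,150,60),(34,255,255),.015),("B",(100,130,40),(118,255,255),.015),("brass",(8,120,80),(20,255,255),.082)]:
    for c in blobs(im,a,b,amin=300)[:3]:
        e=cv2.minEnclosingCircle(c); print(n,np.round(e[0],1),round(e[1],1),ray("wrist",e[0],z,o).round(4))
E
```

```text
18.6 [0.6454 0.0316 0.2988] [[-1.0, 0.0, -0.001], [0.0, 1.0, -0.001], [0.001, -0.001, -1.0]] 0.06405808035717597 0.0726 [-0.3 -0.5  0.6] [-0.07  0.11  1.57 -0.    1.47 -1.64]
R [277.6 146.8] 39.0 [ 0.5837 -0.0076  0.015 ]
Y [185.5 143.5] 38.9 [ 0.5807 -0.0949  0.015 ]
B [ 92. 376.] 113.8 [ 0.8401 -0.2306  0.015 ]
B [366.5 150.5] 38.7 [0.587 0.077 0.015]
B [153.2 443.4] 25.6 [ 0.9375 -0.1726  0.015 ]
brass [321.  216.5] 35.0 [0.6364 0.0336 0.082 ]
brass [400. 345.] 42.0 [0.7557 0.1056 0.082 ]
```

View pics/w5.png

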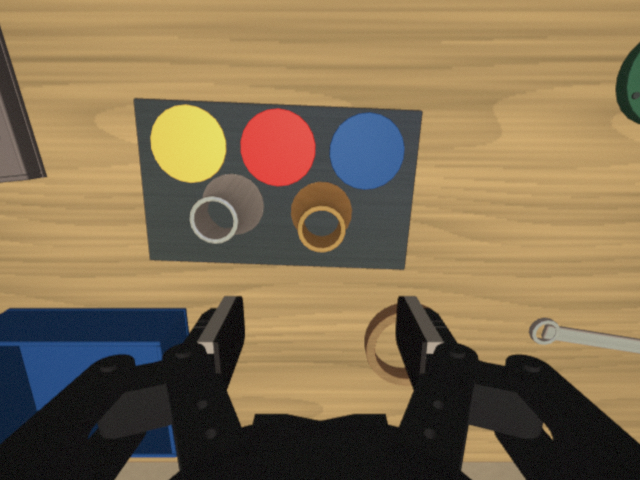

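All three discs are clear, and the yellow, red and blue disc centres are measured. The brass rim is at (321.5,229.5) and the silver rim at (214,220).

Run:
```python
from h import *
f=np.load("w5.npz"); o={"tool_pos":f["p"],"tool_rot":f["r"]}
for u,z in [((321.5,229.5),.082),((214,220),.082),((321.5,211.5),.012)]: print(ray("wrist",u,z,o).round(4))
```

```text
[0.6473 0.0341 0.082 ]
[ 0.6394 -0.0538  0.082 ]
[0.6469 0.0343 0.012 ]
```

>>> apply_moves --rows '[-0.003, 0.004, 0.08, 0, 0, 0, -0.003, 0.004, 0.16, 0, 0, 0, -0.003, 0.004, 0.22, 0, 0, 0, -0.003, 0.004, 0.27, 0, 0, 0, -0.003, 0.004, 0.288, 0, 0, 0, -0.003, 0.004, 0.288, 0, 0, 0, -0.003, 0.004, 0.288, 0, 0, 0]'

```text
t: 19.35
tool_pos: [0.6484, 0.0341, 0.1283]
tool_rot: [0.002, 3.139, -0.0]
contact_force: [0.1, -0.4, 0.8]
opening: 0.0641
grip_force: 0.0
```

>>> apply_moves --rows '[0, 0, 0, 0, 0, 0, 0, 0, 0, 0, 0, 0, 0, 0, 0, 0, 0, 0, 0, 0, 0, 0, 0, 0, 0, 0, 0, 0, 0, 0, 0, 0, 0, 0, 0, 0, 0, 0, 0, 0, 0, 0, 0, 0, 0, 0, 0, 0]' --grip 0.2

```text
t: 20.15
tool_pos: [0.649, 0.0347, 0.1292]
tool_rot: [-0.0, 3.137, -0.001]
contact_force: [-0.2, -1.0, 5.9]
opening: 0.0392
grip_force: 39.8
```

>>> apply_moves --rows '[0, 0, -0.05, 0, 0, 0, 0, 0, -0.12, 0, 0, 0, 0, 0, -0.18, 0, 0, 0, 0, 0, -0.218, 0, 0, 0, 0.01, 0.08, -0.218, 0, 0, 0, 0.02, 0.16, -0.218, 0, 0, 0, 0.03, 0.24, -0.218, 0, 0, 0, 0.05, 0.32, -0.218, 0, 0, 0, 0.07, 0.4, -0.218, 0, 0, 0, 0.082, 0.47, -0.218, 0, 0, 0, 0.082, 0.51, -0.218, 0, 0, 0, 0.082, 0.524, -0.218, 0, 0, 0, 0.082, 0.524, -0.218, 0, 0, 0, 0.082, 0.524, -0.218, 0, 0, 0]'

```text
t: 21.55
tool_pos: [0.5982, 0.3483, 0.2566]
tool_rot: [-0.001, -3.141, 0.002]
contact_force: [0.4, 0.7, -2.4]
opening: 0.0392
grip_force: 41.4
```

```bash
python3 look.py w6
python3 - <<'E'
from h import *
f=np.load("w6.npz"); o={"tool_pos":f["p"],"tool_rot":f["r"]}; im=f["im"]
for c in blobs(im,(55,70,20),(90,255,255),amin=300)[:3]:
        e=cv2.minEnclosingCircle(c); print(np.round(e[0],1),round(e[1],1),ray("wrist",e[0],.015,o).round(4)); e=cv2.fitEllipse(cv2.convexHull(c)); print(e,ray("wrist",e[0],.015,o).round(4))
E
```

```text
21.55 [0.5982 0.3483 0.2566] [[-1.0, 0.001, -0.001], [0.001, 1.0, -0.001], [0.001, -0.001, -1.0]] 0.03922344577238401 0.0726 [ 0.4  0.7 -2.4] [ 0.42  0.24  1.49 -0.    1.42 -1.15]
[323.5 128.6] 51.7 [0.5205 0.3523 0.015 ]
((323.2347717285156, 128.68038940429688), (98.61351776123047, 103.26640319824219), 1.3407570123672485) [0.5206 0.352  0.015 ]
```

View pics/w6.png

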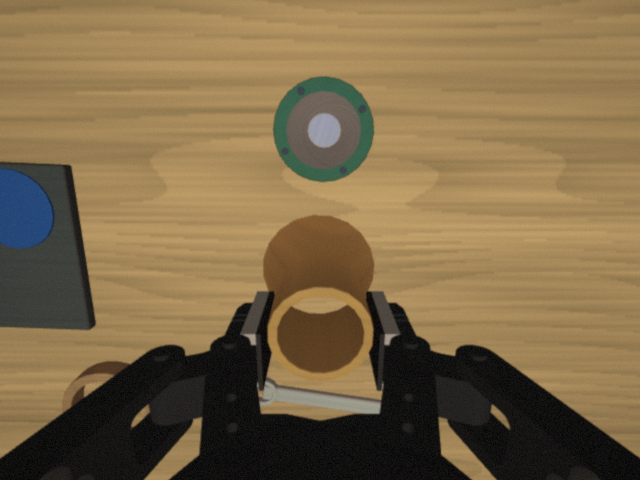

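The mandrel flange centre is at (323,129) and its tip at (324,130). The held sleeve is upright, with its rim centre at about (320.5,334).

Run:
```python
from h import *
f=np.load("w6.npz"); o={"tool_pos":f["p"],"tool_rot":f["r"]}; im=f["im"]
print("tip",ray("wrist",(324,130),.073,o).round(4))
print("rim",ray("wrist",(320.5,334),.2096,o).round(4))
c=blobs(im,(5,110,30),(20,255,140),(230,200,400,390),300)
m=cv2.inRange(cv2.cvtColor(im,cv2.COLOR_BGR2HSV),np.array((5,110,30)),np.array((20,255,255)))
r=m[240:285,240:400]; ys,xs=np.nonzero(r); print("row extents",[(y+240,xs[ys==y].min()+240,xs[ys==y].max()+240) for y in (10,25,35)])
im2,_=ctrl.get_image("top"); np.savez("top1.npz",im=im2)
```

```text
tip [0.5222 0.3522 0.073 ]
rim [0.5953 0.3499 0.2096]
row extents [(250, np.int64(240), np.int64(399)), (265, np.int64(240), np.int64(399)), (275, np.int64(240), np.int64(399))]
```

>>> apply_moves --rows '[0.04, 0.004, 0, 0, 0, 0, 0.08, 0.004, 0, 0, 0, 0, 0.11, 0.004, 0, 0, 0, 0, 0.123, 0.004, 0, 0, 0, 0, 0.123, 0.004, 0, 0, 0, 0, 0.123, 0.004, 0.03, 0, 0, 0, 0.123, 0.004, 0.06, 0, 0, 0, 0.123, 0.004, 0.09, 0, 0, 0, 0.123, 0.004, 0.09, 0, 0, 0, 0.123, 0.004, 0.09, 0, 0, 0]'

```text
t: 22.65
tool_pos: [0.524, 0.3514, 0.2012]
tool_rot: [0.0, -3.139, 0.002]
contact_force: [-0.2, 0.4, -1.5]
opening: 0.0392
grip_force: 41.4
```

```bash
python3 look.py w7
python3 - <<'E'
from h import *
im=np.load("w7.npz")["im"]; show("w7c.png",im,(220,180,420,400),2.7)
E
```

```text
22.65 [0.524  0.3514 0.2012] [[-1.0, -0.0, -0.003], [-0.0, 1.0, -0.001], [0.003, -0.001, -1.0]] 0.03916051144257126 0.0726 [-0.2  0.4 -1.5] [ 0.47  0.15  1.69 -0.    1.31 -1.1 ]
```

View pics/w7c.png

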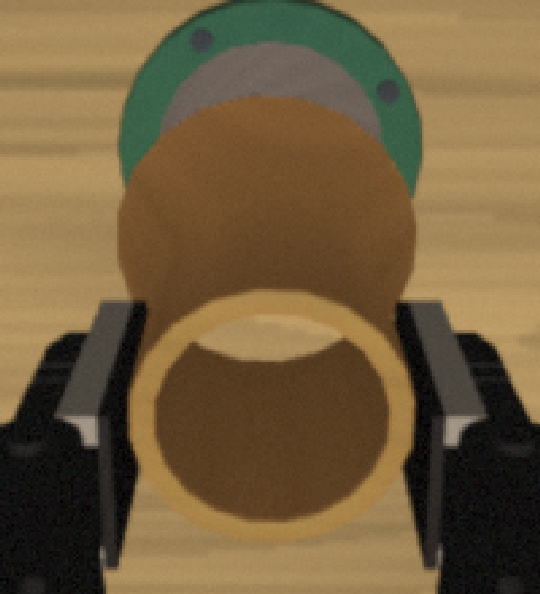

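The flange is centred at crop column 271 and the sleeve at about 267–272, so they line up within 1 mm sideways. I'll lower it slowly now.

>>> apply_moves --rows '[0, 0.0015, 0.02, 0, 0, 0, 0, 0.0015, 0.04, 0, 0, 0, 0, 0.0015, 0.055, 0, 0, 0, 0, 0.0015, 0.065, 0, 0, 0, 0, 0.0015, 0.072, 0, 0, 0, 0, 0.0015, 0.072, 0, 0, 0, 0, 0.0015, 0.072, 0, 0, 0]'

```text
t: 23.4
tool_pos: [0.5246, 0.3527, 0.1602]
tool_rot: [-0.0, 3.141, 0.0]
contact_force: [0.1, 0.4, -2.8]
opening: 0.039
grip_force: 41.4
```

>>> apply_moves --rows '[0, 0, 0.003, 0, 0, 0, 0, 0, 0.006, 0, 0, 0, 0, 0, 0.006, 0, 0, 0, 0, 0, 0.006, 0, 0, 0]'

```text
t: 23.8
tool_pos: [0.5244, 0.3526, 0.1563]
tool_rot: [-0.0, 3.142, 0.0]
contact_force: [-0.2, -0.8, -2.6]
opening: 0.039
grip_force: 41.4
```

>>> apply_moves --rows '[0.001, 0, 0.003, 0, 0, 0, 0.001, 0, 0.006, 0, 0, 0, 0.001, 0, 0.008, 0, 0, 0, 0.001, 0, 0.008, 0, 0, 0, 0.001, 0, 0.008, 0, 0, 0]'

```text
t: 24.3
tool_pos: [0.5238, 0.3526, 0.1514]
tool_rot: [0.0, -3.141, 0.0]
contact_force: [0.1, 0.0, -1.9]
opening: 0.0392
grip_force: 41.4
```

>>> apply_moves --rows '[0, 0, 0.002, 0, 0, 0, 0, 0, 0.004, 0, 0, 0, 0, 0, 0.004, 0, 0, 0, 0, 0, 0.004, 0, 0, 0]'

```text
t: 24.7
tool_pos: [0.5238, 0.3526, 0.149]
tool_rot: [0.0, -3.141, 0.0]
contact_force: [-0.3, 0.2, -1.8]
opening: 0.039
grip_force: 41.4
```

>>> apply_moves --rows '[0, 0, 0.002, 0, 0, 0, 0, 0, 0.002, 0, 0, 0, 0, 0, 0.002, 0, 0, 0]'

```text
t: 25.0
tool_pos: [0.5238, 0.3526, 0.1478]
tool_rot: [0.0, -3.141, 0.0]
contact_force: [0.2, 0.3, -2.4]
opening: 0.039
grip_force: 41.4
```

>>> apply_moves --rows '[0, 0, 0.002, 0, 0, 0, 0, 0, 0.002, 0, 0, 0, 0, 0, 0.002, 0, 0, 0]'

```text
t: 25.3
tool_pos: [0.524, 0.3525, 0.1468]
tool_rot: [-0.0, 3.141, -0.0]
contact_force: [0.1, -0.7, -2.1]
opening: 0.0389
grip_force: 41.5
```

>>> apply_moves --rows '[0, 0, 0.002, 0, 0, 0, 0, 0, 0.002, 0, 0, 0, 0, 0, 0.002, 0, 0, 0]'

```text
t: 25.6
tool_pos: [0.5241, 0.3524, 0.1458]
tool_rot: [-0.0, 3.141, -0.001]
contact_force: [1.4, -1.8, -0.4]
opening: 0.0388
grip_force: 41.7
```

>>> apply_moves --rows '[0, 0, 0.001, 0, 0, 0, 0, 0, 0.001, 0, 0, 0, 0, 0, 0.001, 0, 0, 0]'

```text
t: 25.9
tool_pos: [0.5242, 0.3524, 0.1455]
tool_rot: [-0.0, 3.141, -0.001]
contact_force: [0.7, -3.9, 2.0]
opening: 0.0392
grip_force: 42.0
```

First touch. I'll release here.

>>> apply_moves --rows '[0, 0, 0, 0, 0, 0, 0, 0, 0, 0, 0, 0, 0, 0, 0, 0, 0, 0, 0, 0, 0, 0, 0, 0, 0, 0, 0, 0, 0, 0, 0, 0, -0.03, 0, 0, 0, 0, 0, -0.1, 0, 0, 0, 0, 0, -0.18, 0, 0, 0, -0.06, 0, -0.26, 0, 0, 0, -0.12, 0, -0.26, 0, 0, 0, -0.12, 0, -0.26, 0, 0, 0, -0.12, 0, -0.26, 0, 0, 0]' --grip 0.75

```text
t: 27.1
tool_pos: [0.5964, 0.3525, 0.3021]
tool_rot: [0.001, 3.141, 0.001]
contact_force: [-0.2, 0.5, -1.2]
opening: 0.064
grip_force: 0.0
```

```bash
python3 look.py w8
python3 - <<'E'
from h import *
im,d=ctrl.get_image("top"); np.savez("top2.npz",im=im)
a=np.load("w8.npz")["im"]
b=cv2.resize(im[200:360,60:220],(400,400)); cv2.imwrite("pics/c8.png",np.hstack([cv2.resize(a[0:300,170:470],(400,400)),b]))
E
```

```text
27.1 [0.5964 0.3525 0.3021] [[-1.0, 0.001, 0.001], [0.001, 1.0, 0.001], [-0.001, 0.001, -1.0]] 0.0640376596713636 0.0726 [-0.2  0.5 -1.2] [ 0.43  0.21  1.44  0.    1.49 -1.14]
```

View pics/c8.png

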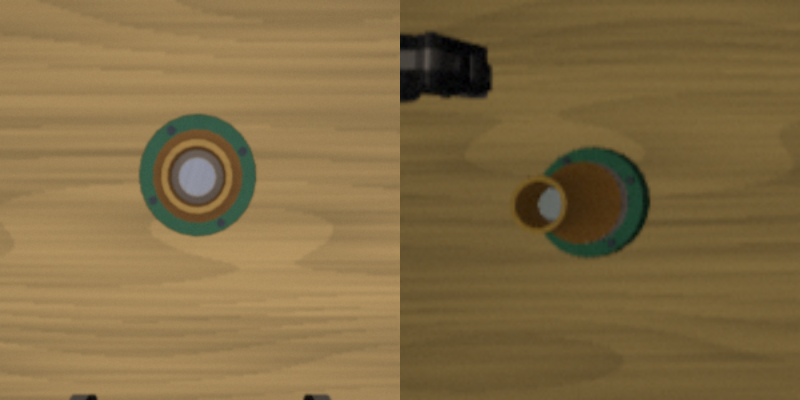

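The sleeve is seated on the cone, concentric and upright in both views (rim at (197,176) in the left crop).

>>> apply_moves --rows '[0.02, -0.08, -0.03, 0, 0, 0, 0.04, -0.16, -0.03, 0, 0, 0, 0.06, -0.24, -0.03, 0, 0, 0, 0.08, -0.32, -0.03, 0, 0, 0, 0.1, -0.4, -0.03, 0, 0, 0, 0.1, -0.48, -0.03, 0, 0, 0, 0.1, -0.56, -0.03, 0, 0, 0, 0.1, -0.64, -0.03, 0, 0, 0, 0.1, -0.72, -0.03, 0, 0, 0, 0.1, -0.8, -0.03, 0, 0, 0, 0.1, -0.88, -0.03, 0, 0, 0, 0.1, -0.9, -0.03, 0, 0, 0]'

```text
t: 28.4
tool_pos: [0.5346, -0.1903, 0.3183]
tool_rot: [-0.006, -3.14, 0.001]
contact_force: [-0.2, 1.2, -1.2]
opening: 0.0639
grip_force: 0.0
```

>>> apply_moves --rows '[0.03, -0.06, 0, 0, 0, 0, 0.06, -0.13, 0, 0, 0, 0, 0.08, -0.2, 0, 0, 0, 0, 0.096, -0.26, 0, 0, 0, 0, 0.096, -0.282, 0, 0, 0, 0, 0.096, -0.282, 0, 0, 0, 0, 0.096, -0.282, 0, 0, 0, 0]'

```text
t: 29.1
tool_pos: [0.4786, -0.3551, 0.3185]
tool_rot: [0.002, -3.141, -0.002]
contact_force: [0.1, 0.2, -0.0]
opening: 0.064
grip_force: 0.0
```

```bash
python3 look.py w9
python3 - <<'E'
from h import *
f=np.load("w8.npz"); r=f["d"][100:165,290:345]; z=f["p"][2]+.0703
m=ctrl.camera_model("wrist"); T=m["tool_from_camera"]; R=Ro.from_rotvec(f["r"]).as_matrix()
K=np.linalg.inv(m["mtx"])
P=[]
for v in range(90,175):
    for u in range(280,355):
        P.append(R@(T[:3,:3]@(K@[u,v,1])*f["d"][v,u]+T[:3,3])+f["p"])
P=np.array(P); g=(P[:,2]>.09)&(P[:,2]<.11); print("rim z",np.percentile(P[g,2],[10,50,90]).round(4),g.sum(),P[g].mean(0).round(4))
f=np.load("w9.npz"); o={"tool_pos":f["p"],"tool_rot":f["r"]}; im=f["im"]
for n,a,b in [("R",(0,150,60),(6,255,255)),("Y",(24,150,60),(34,255,255)),("B",(100,130,40),(118,255,255))]:
    for c in blobs(im,a,b,amin=300)[:3]:
        e=cv2.minEnclosingCircle(c); print(n,np.round(e[0],1),round(e[1],1),ray("wrist",e[0],.15,o).round(4))
E
```

```text
29.1 [ 0.4786 -0.3551  0.3185] [[-1.0, -0.001, -0.0], [-0.001, 1.0, 0.001], [0.0, 0.001, -1.0]] 0.06400863064480061 0.0726 [ 0.1  0.2 -0. ] [-0.76 -0.02  1.67  0.    1.5  -2.34]
rim z [0.095  0.0964 0.0974] 917 [0.5215 0.3517 0.0962]
R [265.4 359.5] 29.0 [ 0.571  -0.3951  0.15  ]
R [618.  295.5] 32.3 [ 0.5169 -0.1376  0.15  ]
R [273.  327.9] 28.5 [ 0.5437 -0.3883  0.15  ]
Y [316.  241.5] 21.1 [ 0.4765 -0.3563  0.15  ]
B [493.8 453.6] 37.2 [ 0.6621 -0.2071  0.15  ]
B [384.4 346.3] 28.7 [ 0.5592 -0.3045  0.15  ]
B [372.2 312.2] 25.5 [ 0.5306 -0.315   0.15  ]
```

View pics/w9.png

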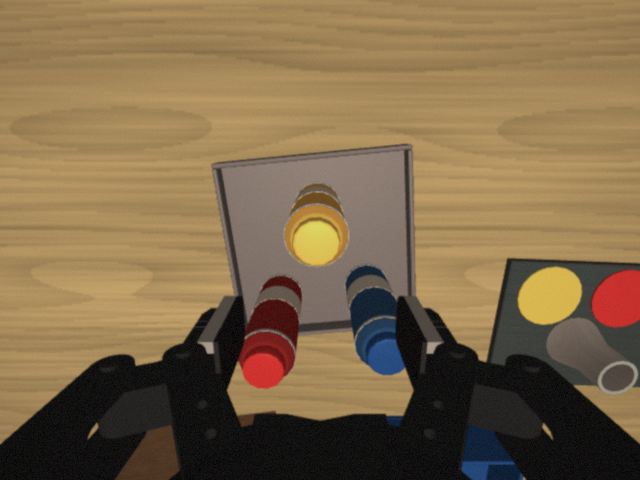

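The three cans stand upright in the tray: yellow at (316,241), red at (265,360) and blue at (384,350). The sleeve rim at z 0.096 puts its underside at about 26 mm, so it is seated.

>>> apply_moves --rows '[0.002, -0.001, 0.08, 0, 0, 0, 0.002, -0.001, 0.16, 0, 0, 0, 0.002, -0.001, 0.22, 0, 0, 0, 0.002, -0.001, 0.245, 0, 0, 0, 0.002, -0.001, 0.245, 0, 0, 0, 0.002, -0.001, 0.245, 0, 0, 0]'

```text
t: 29.75
tool_pos: [0.4782, -0.3573, 0.1739]
tool_rot: [-0.002, 3.14, -0.003]
contact_force: [0.2, 0.4, 0.1]
opening: 0.0642
grip_force: 0.0
```

>>> apply_moves --rows '[0, 0, 0, 0, 0, 0, 0, 0, 0, 0, 0, 0, 0, 0, 0, 0, 0, 0, 0, 0, 0, 0, 0, 0, 0, 0, 0, 0, 0, 0, 0, 0, 0, 0, 0, 0, 0, 0, -0.05, 0, 0, 0, 0, 0, -0.13, 0, 0, 0, 0, 0, -0.21, 0, 0, 0, 0, 0, -0.29, 0, 0, 0, 0, 0, -0.3, 0, 0, 0, 0, 0, -0.3, 0, 0, 0]' --grip 0.3

```text
t: 30.95
tool_pos: [0.4775, -0.3577, 0.3549]
tool_rot: [0.0, 3.138, -0.006]
contact_force: [-0.5, 0.3, -2.4]
opening: 0.0467
grip_force: 42.2
```

>>> apply_moves --rows '[-0.03, 0.075, 0, 0, 0, 0, -0.06, 0.15, 0, 0, 0, 0, -0.09, 0.225, 0, 0, 0, 0, -0.12, 0.3, 0, 0, 0, 0, -0.145, 0.37, 0, 0, 0, 0, -0.162, 0.42, 0, 0, 0, 0, -0.171, 0.44, 0, 0, 0, 0, -0.171, 0.44, 0, 0, 0, 0, -0.171, 0.44, 0, 0, 0, 0, -0.171, 0.44, 0.08, 0, 0, 0, -0.171, 0.44, 0.15, 0, 0, 0, -0.171, 0.44, 0.21, 0, 0, 0, -0.171, 0.44, 0.25, 0, 0, 0, -0.171, 0.44, 0.268, 0, 0, 0, -0.171, 0.44, 0.276, 0, 0, 0, -0.171, 0.44, 0.28, 0, 0, 0, -0.171, 0.44, 0.283, 0, 0, 0, -0.171, 0.44, 0.283, 0, 0, 0, -0.171, 0.44, 0.283, 0, 0, 0]'

```text
t: 32.85
tool_pos: [0.5809, -0.0939, 0.1855]
tool_rot: [-0.0, 3.138, -0.003]
contact_force: [-3.6, -0.2, 5.5]
opening: 0.0471
grip_force: 43.5
```

>>> apply_moves --rows '[0, 0, 0, 0, 0, 0, 0, 0, 0, 0, 0, 0, 0, 0, 0, 0, 0, 0, 0, 0, 0, 0, 0, 0, 0, 0, -0.08, 0, 0, 0, 0, 0, -0.16, 0, 0, 0, 0, 0, -0.23, 0, 0, 0, 0.015, -0.08, -0.23, 0, 0, 0, 0.015, -0.16, -0.23, 0, 0, 0, 0.015, -0.24, -0.23, 0, 0, 0, 0.015, -0.31, -0.23, 0, 0, 0, 0.015, -0.345, -0.23, 0, 0, 0, 0.015, -0.345, -0.23, 0, 0, 0, 0.015, -0.345, -0.23, 0, 0, 0]' --grip 0.75

```text
t: 34.25
tool_pos: [0.5707, -0.2998, 0.3197]
tool_rot: [-0.0, -3.141, -0.002]
contact_force: [1.1, -0.2, -0.1]
opening: 0.0642
grip_force: 0.0
```

```bash
python3 look.py w10
python3 - <<'E'
from h import *
f=np.load("w10.npz"); o={"tool_pos":f["p"],"tool_rot":f["r"]}; im=f["im"]
for n,a,b in [("R",(0,150,90),(6,255,255)),("Y",(24,150,60),(34,255,255)),("B",(100,130,60),(118,255,255))]:
    for c in blobs(im,a,b,amin=300)[:3]:
        e=cv2.minEnclosingCircle(c); print(n,np.round(e[0],1),round(e[1],1),ray("wrist",e[0],.15,o).round(4))
E
```

```text
34.25 [ 0.5707 -0.2998  0.3197] [[-1.0, 0.0, -0.0], [0.0, 1.0, 0.001], [0.0, 0.001, -1.0]] 0.06424003647052179 0.0726 [ 1.1 -0.2 -0.1] [-0.6   0.09  1.55  0.    1.51 -2.17]
R [187.  251.2] 31.8 [ 0.5761 -0.3913  0.15  ]
R [595.  210.5] 31.5 [ 0.5468 -0.1119  0.15  ]
Y [513.5 216. ] 34.6 [ 0.5507 -0.1665  0.15  ]
B [353.5 389. ] 58.6 [ 0.6907 -0.2715  0.15  ]
B [316.1 233.5] 30.4 [ 0.5632 -0.3009  0.15  ]
```

View pics/w10.png

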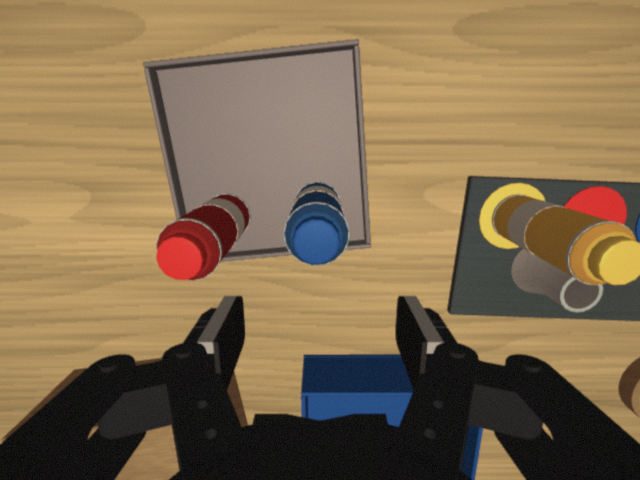

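The yellow can stands on its disc. Blue is centred under the gripper, its cap at (317,241).

>>> apply_moves --rows '[0.001, -0.001, 0.08, 0, 0, 0, 0.001, -0.001, 0.16, 0, 0, 0, 0.001, -0.001, 0.22, 0, 0, 0, 0.001, -0.001, 0.246, 0, 0, 0, 0.001, -0.001, 0.246, 0, 0, 0, 0.001, -0.001, 0.246, 0, 0, 0]'

```text
t: 34.9
tool_pos: [0.5712, -0.3006, 0.1746]
tool_rot: [-0.002, 3.139, -0.002]
contact_force: [0.3, 0.2, 0.4]
opening: 0.0644
grip_force: 0.0
```

>>> apply_moves --rows '[0, 0, 0, 0, 0, 0, 0, 0, 0, 0, 0, 0, 0, 0, 0, 0, 0, 0, 0, 0, 0, 0, 0, 0, 0, 0, 0, 0, 0, 0, 0, 0, 0, 0, 0, 0, 0, 0, -0.05, 0, 0, 0, 0, 0, -0.13, 0, 0, 0, 0, 0, -0.21, 0, 0, 0, 0, 0, -0.29, 0, 0, 0, 0, 0, -0.32, 0, 0, 0, 0, 0, -0.32, 0, 0, 0, 0, 0, -0.32, 0, 0, 0]' --grip 0.3

```text
t: 36.2
tool_pos: [0.5695, -0.3005, 0.3617]
tool_rot: [0.0, -3.139, -0.003]
contact_force: [-0.4, -0.0, -4.3]
opening: 0.0464
grip_force: 42.4
```

>>> apply_moves --rows '[-0.029, 0.08, 0, 0, 0, 0, -0.029, 0.16, 0, 0, 0, 0, -0.029, 0.24, 0, 0, 0, 0, -0.029, 0.32, 0, 0, 0, 0, -0.029, 0.4, 0, 0, 0, 0, -0.029, 0.48, 0, 0, 0, 0, -0.029, 0.55, 0, 0, 0, 0, -0.029, 0.6, 0, 0, 0, 0, -0.029, 0.629, 0, 0, 0, 0, -0.029, 0.629, 0, 0, 0, 0, -0.029, 0.629, 0.08, 0, 0, 0, -0.029, 0.629, 0.16, 0, 0, 0, -0.029, 0.629, 0.22, 0, 0, 0, -0.029, 0.629, 0.26, 0, 0, 0, -0.029, 0.629, 0.282, 0, 0, 0, -0.029, 0.629, 0.288, 0, 0, 0, -0.029, 0.629, 0.293, 0, 0, 0, -0.029, 0.629, 0.296, 0, 0, 0, -0.029, 0.629, 0.296, 0, 0, 0, -0.029, 0.629, 0.296, 0, 0, 0]'

```text
t: 38.2
tool_pos: [0.5881, 0.0766, 0.1882]
tool_rot: [-0.0, 3.139, -0.0]
contact_force: [-0.4, -0.2, -1.3]
opening: 0.047
grip_force: 42.7
```

>>> apply_moves --rows '[0, 0, 0.003, 0, 0, 0, 0, 0, 0.005, 0, 0, 0, 0, 0, 0.005, 0, 0, 0, 0, 0, 0.005, 0, 0, 0]'

```text
t: 38.6
tool_pos: [0.5885, 0.0767, 0.1863]
tool_rot: [-0.0, 3.139, -0.0]
contact_force: [-1.8, -0.8, 5.1]
opening: 0.0465
grip_force: 43.4
```

>>> apply_moves --rows '[0, 0, 0, 0, 0, 0, 0, 0, 0, 0, 0, 0, 0, 0, 0, 0, 0, 0, 0, 0, 0, 0, 0, 0, 0, 0, -0.08, 0, 0, 0, 0, 0, -0.16, 0, 0, 0, 0, 0, -0.225, 0, 0, 0, 0.014, -0.08, -0.225, 0, 0, 0, 0.014, -0.16, -0.225, 0, 0, 0, 0.014, -0.24, -0.225, 0, 0, 0, 0.014, -0.32, -0.225, 0, 0, 0, 0.014, -0.4, -0.225, 0, 0, 0, 0.014, -0.48, -0.225, 0, 0, 0, 0.014, -0.56, -0.225, 0, 0, 0, 0.014, -0.64, -0.225, 0, 0, 0, 0.014, -0.71, -0.225, 0, 0, 0, 0.014, -0.76, -0.225, 0, 0, 0, 0.014, -0.789, -0.225, 0, 0, 0, 0.014, -0.789, -0.225, 0, 0, 0, 0.014, -0.789, -0.225, 0, 0, 0]' --grip 0.75

```text
t: 40.6
tool_pos: [0.5792, -0.396, 0.3186]
tool_rot: [0.001, -3.141, -0.002]
contact_force: [0.3, 0.8, -0.8]
opening: 0.064
grip_force: 0.0
```

```bash
python3 look.py w11
python3 - <<'E'
from h import *
f=np.load("w11.npz"); o={"tool_pos":f["p"],"tool_rot":f["r"]}; im=f["im"]
for c in blobs(im,(0,150,60),(6,255,255),amin=300)[:3]:
        e=cv2.minEnclosingCircle(c); print(np.round(e[0],1),round(e[1],1),ray("wrist",e[0],.131,o).round(4))
E
```

```text
40.6 [ 0.5792 -0.396   0.3186] [[-1.0, -0.001, -0.0], [-0.001, 1.0, 0.001], [0.0, 0.001, -1.0]] 0.06404011241170399 0.0726 [ 0.3  0.8 -0.8] [-0.71  0.22  1.4   0.    1.52 -2.28]
[315.4 238.8] 30.9 [ 0.5808 -0.3979  0.131 ]
[316.5 215.5] 24.5 [ 0.563 -0.397  0.131]
```

Red is centred within 2 mm, so I'll go down on it.

>>> apply_moves --rows '[0, -0.001, 0.08, 0, 0, 0, 0, -0.001, 0.16, 0, 0, 0, 0, -0.001, 0.22, 0, 0, 0, 0, -0.001, 0.244, 0, 0, 0, 0, -0.001, 0.244, 0, 0, 0, 0, -0.001, 0.244, 0, 0, 0]'

```text
t: 41.25
tool_pos: [0.5802, -0.3974, 0.1749]
tool_rot: [-0.002, 3.139, -0.003]
contact_force: [-0.2, -0.9, 0.6]
opening: 0.0642
grip_force: 0.0
```

>>> apply_moves --rows '[0, 0, 0, 0, 0, 0, 0, 0, 0, 0, 0, 0, 0, 0, 0, 0, 0, 0, 0, 0, 0, 0, 0, 0, 0, 0, 0, 0, 0, 0, 0, 0, 0, 0, 0, 0, 0, 0, -0.05, 0, 0, 0, 0, 0, -0.13, 0, 0, 0, 0, 0, -0.21, 0, 0, 0, 0, 0, -0.29, 0, 0, 0, 0, 0, -0.32, 0, 0, 0, 0, 0, -0.32, 0, 0, 0, 0, 0, -0.32, 0, 0, 0]' --grip 0.3

```text
t: 42.55
tool_pos: [0.5786, -0.3971, 0.3619]
tool_rot: [0.0, -3.139, -0.003]
contact_force: [0.9, 0.6, -3.6]
opening: 0.0465
grip_force: 42.1
```

>>> apply_moves --rows '[-0.009, 0.08, 0, 0, 0, 0, -0.009, 0.16, 0, 0, 0, 0, -0.009, 0.24, 0, 0, 0, 0, -0.009, 0.32, 0, 0, 0, 0, -0.009, 0.4, 0, 0, 0, 0, -0.009, 0.48, 0, 0, 0, 0, -0.009, 0.56, 0, 0, 0, 0, -0.009, 0.62, 0, 0, 0, 0, -0.009, 0.649, 0, 0, 0, 0, -0.009, 0.649, 0, 0, 0, 0, -0.009, 0.649, 0, 0, 0, 0, -0.009, 0.649, 0.08, 0, 0, 0, -0.009, 0.649, 0.16, 0, 0, 0, -0.009, 0.649, 0.22, 0, 0, 0, -0.009, 0.649, 0.26, 0, 0, 0, -0.009, 0.649, 0.282, 0, 0, 0, -0.009, 0.649, 0.288, 0, 0, 0, -0.009, 0.649, 0.293, 0, 0, 0, -0.009, 0.649, 0.293, 0, 0, 0]'

```text
t: 44.45
tool_pos: [0.5853, -0.0085, 0.1901]
tool_rot: [0.001, 3.139, -0.001]
contact_force: [0.1, 0.7, -1.9]
opening: 0.0463
grip_force: 42.4
```

>>> apply_moves --rows '[0, 0, 0.002, 0, 0, 0, 0, 0, 0.005, 0, 0, 0, 0, 0, 0.005, 0, 0, 0, 0, 0, 0.005, 0, 0, 0]'

```text
t: 44.85
tool_pos: [0.5849, -0.008, 0.1866]
tool_rot: [-0.0, 3.14, -0.001]
contact_force: [-0.8, -0.2, 0.8]
opening: 0.047
grip_force: 42.6
```

Contact is starting. I'll lower it about 1 mm more, then release and retreat towards the robot.

>>> apply_moves --rows '[0, 0, 0.002, 0, 0, 0, 0, 0, 0.002, 0, 0, 0, 0, 0, 0.002, 0, 0, 0]'

```text
t: 45.15
tool_pos: [0.5853, -0.0081, 0.1866]
tool_rot: [-0.0, 3.139, -0.001]
contact_force: [-1.4, -0.2, 4.5]
opening: 0.0468
grip_force: 43.1
```

>>> apply_moves --rows '[0, 0, 0, 0, 0, 0, 0, 0, 0, 0, 0, 0, 0, 0, 0, 0, 0, 0, 0, 0, 0, 0, 0, 0, 0, 0, -0.06, 0, 0, 0, 0, 0, -0.14, 0, 0, 0, 0, 0, -0.22, 0, 0, 0, 0, 0, -0.28, 0, 0, 0, 0.08, 0, -0.28, 0, 0, 0, 0.16, 0, -0.28, 0, 0, 0, 0.22, 0, -0.28, 0, 0, 0, 0.22, 0, -0.28, 0, 0, 0, 0.22, 0, -0.28, 0, 0, 0]' --grip 0.75

```text
t: 46.45
tool_pos: [0.4522, -0.008, 0.3527]
tool_rot: [0.0, 3.14, -0.0]
contact_force: [0.7, -0.7, 0.2]
opening: 0.064
grip_force: 0.0
```

```bash
python3 look.py w12
python3 - <<'E'
from h import *
im,_=ctrl.get_image("top"); np.savez("top3.npz",im=im); f=im
show("fin.png",im,(90,170,410,320),2.5)
E
```

```text
46.45 [ 0.4522 -0.008   0.3527] [[-1.0, 0.0, 0.002], [0.0, 1.0, -0.0], [-0.002, -0.0, -1.0]] 0.06400629466953754 0.0726 [ 0.7 -0.7  0.2] [-0.18 -0.4   1.93  0.    1.61 -1.75]
```

View pics/fin.png

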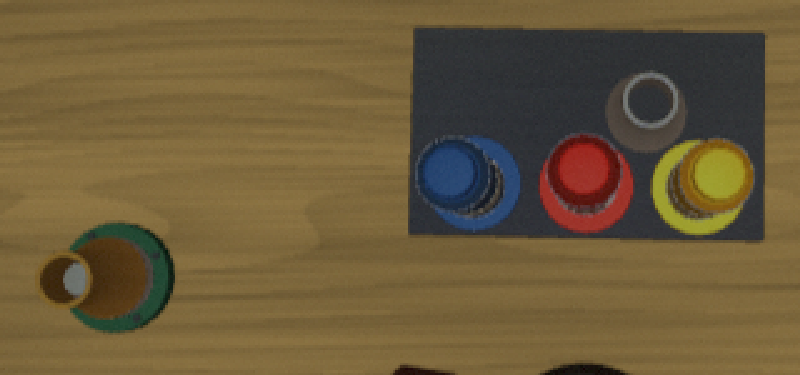

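The final top view shows all three cans upright on their own discs. The caps are at (270.8,239), (323.6,238) and (377.2,239), within about 2 mm of where they started. The silver sleeve is unmoved and the brass sleeve is seated.

```bash
python3 -c "
from station import ctrl
print(ctrl.finish_job())"
```

```text
the job is handed in; nothing more can be done
None
```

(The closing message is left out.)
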